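Feel along a weld seam for high spots

ROBOT

A 7-joint arm with a two-finger parallel gripper is mounted at the origin on the work surface. World frame = base frame: x ahead of the robot, y to its left, z up, the work surface at z = 0. Lengths are in m, angles in rad, forces in N, time in s.
With the tool pointing down it reaches from about 0.425 to 0.925 m from the base axis. Payload 6.8 kg.
Tool frame: the origin (TCP) lies between the finger pads, 19 mm behind the fingertips; this is the grasp point; z points along the fingers, y is the line along which they close (so a half turn about z gives the same grasp; the last joint's range is limited). The gripper opens to 85 mm and grips with 20 to 120 N. Pads are 22 mm wide; open, the fingers measure 114 mm over their backs; the gripper's body (76 mm by 85 mm) begins 54 mm behind the grasp point. The pads swing forward as they close: fully open they stand 13 mm farther back than shut.
Start: joints at [-1.28, 0.477, 0.022, 1.555, -0.011, 1.109, -0.083], TCP at [0.262, 0.622, 0.25] pointing down, gripper open.
Joint ranges: [-2.96, 2.96], [-0.34, 2.1], [-1.41, 1.46], [0.24, 2.44], [-1.37, 4.51], [0.17, 1.92], [-2.96, 2.96]. Speed limits (rad/s): [2.39, 2.39, 3.14, 3.14, 3.14, 3.14, 3.14].

INTERFACE

Orientations are given as a rotation vector (axis times angle).
In Python, from bench import r, eyes gives the robot as it stands.
- The arm moves only by the tool step_arm, never from a script. Its argument "rows" is a list of rows, each a list of 6 numbers: the shift along the world's x, y, z in units of 60 cm (1.0 is 60 cm), then the turn, a rotation vector about the world's x, y, z in units of pi rad (1.0 is pi rad). In form: [[x, y, z, rx, ry, rz], ...]. A call has 1 to 5 rows; each row is the pose to reach, as a shift and turn from the pose commanded when the call began, turning the shorter way round; what a row does not reach only later rows make up. A row lasts 1/12 s, in which the tool goes at most 41.7 mm and 7.16 degrees, less where a joint would pass 70% of its speed; a pose out of reach is approached as far as the arm can. A call with a number of a shift or a turn outside -1 to 1 is refused whole. A call with a gripper value outside its range is refused whole. "jaw" is the closure, from 0 (fully open) to 1 (shut), set as the call begins (left out, the last holds). The fingers move at their own pace and stop on an object; "squeeze" is the grip in N (left out, the last holds). Time passes only in rows, so rows that repeat a pose let the fingers close. It gives the time, the measured TCP pose, the force, the opening and the grip force at its end, in the units of the state.
- r.get_obs(): the state, without advancing time (a new reading comes with each control period).
- eyes.grab_frame(name): name is "scene" or "top" or "wrist"; returns the picture (420x560x3 uint8, red, green, blue); there is no depth.
- eyes.camera_info(name): a dict with "mtx" (3x3 intrinsics, pixels), "k1" (the pictures are not rectified: a ray, as slopes to the right and down, at radius r is drawn at 1 + k1 r^2 times it, then the intrinsics apply), "extrinsics" (4x4, takes a point from camera to world coordinates); the wrist camera has in their place "tool_from_camera" (4x4, takes a point from camera to tool coordinates, whose origin is the TCP and whose axes are the flange's). Camera axes: x right, y down, z forward; pixel columns grow to the right and rows downward; lengths in m; the calibration is good to about 2 mm. A picture is of the moment at which its call begins: read the wrist's pose just before it. camera_info takes no time and is no camera call.
- r.hand_in(): hands the job in; it is judged then, once.
The state is a dict: "clock": time; "joints": joint angles; "qvel": joint speeds; "tau": joint torques, N m; "tcp_pos": TCP position; "orientation": TCP orientation; "contact_force": force on the tool from outside, world axes, zero at the start; "moment": the same for the moment, N m; "grip_width": finger opening in m; "gripper_force": force on a finger pad.
Only numpy, scipy, OpenCV 4.12 (cv2) and the standard library are available. Lean on these libraries where they do the work, as an engineer would, in place of code of your own. Each camera call takes 0.05 s, during which the arm holds its last target. There are 200 camera calls.

TASK

Check the weld on the loose steel plate by feel: with the fingers shut and pointing straight down, touch the raised bead at the end nearer the upright lug, then slowly and lightly run the fingertips along the bead, through both bends, to its other end. Do not press hard, do not pick up, tip or shove the plate on its sprung rest, and leave the tools and other things around it alone. Then lift the fingers clear.

Things in the scene. Friction and masses are not known exactly. Their poses are not given: they have to be found in the camera images.
- plate: loose dark steel plate 220 x 150 x 6 mm, 0.7 kg, lying on the round platform at any yaw. Origin: centre of its underside, z up, x along the 220 mm side. A bright flat upright lug (40 mm long along x, 8 mm thick, 46 mm high above the plate's underside, round top) stands on it, centred at x -80, y +50 mm.
- seam: raised bright weld bead on the plate, 10 mm wide, round-topped, crest 10.5 mm above the plate's underside (4.5 mm proud). Same origin and axes as the plate. In plan a dog-leg of three straight parts through x,y (mm) (-85,-25), (-30,-25), (25,35), (85,35). It starts by the short side that bears the lug (lug 75 mm across from the start) and ends by the other short side.
- platform (a joint): how far the sprung round platform under the plate is pressed down: 0 at rest (top of its travel), 0.015 m when bottomed. It starts to give at about 2 N (1 to 3 N with the plate's weight), then 0.8 N per mm. Moves straight down and springs back.
- rest_foot: foot of the sprung work rest, fixed to the bench: round, 220 mm across. Origin at its centre on the bench top. The platform above it is a disc 260 mm across whose top is 55 mm above the bench, so the crest of the seam is 65.5 mm above the bench.
- hammer: loose hammer lying on the bench about 0.25 m to one side of the rest, bystander.
- wrench: loose wrench lying on the bench about 0.23 m to the other side of the rest, bystander.
- disc: loose flat grinding disc, 110 mm across, 6 mm thick, beyond the rest, bystander.
- can: loose upright can, 60 mm across, 90 mm tall, beyond the rest, bystander.
- seam_0 (a point): point on the crest of the weld bead: start of the seam, the end nearer the lug (6 mm in from the bead's tip)
- seam_1 (a point): point on the crest of the weld bead: middle of the first straight
- seam_2 (a point): point on the crest of the weld bead: first bend
- seam_3 (a point): point on the crest of the weld bead: first third of the slanting part
- seam_4 (a point): point on the crest of the weld bead: second third of the slanting part
- seam_5 (a point): point on the crest of the weld bead: second bend
- seam_6 (a point): point on the crest of the weld bead: middle of the last straight
- seam_7 (a point): point on the crest of the weld bead: far end of the seam (6 mm in from the bead's tip)

How it is judged:
By the outcome, as a careful person would: the job done as asked, in the order asked, and still so for the second after the job is handed in, with the robot touching nothing.
It also fails if it takes over 43 s, if anything falls off the work surface, if the arm or the gripper's body presses on something with over 40 N, if the wrist force passes 120 N, or if a joint passes its speed limit or range.

## Working session

There is one attempt and no reset: what is moved stays moved. The work goes in short steps, Python scripts to look and compute and a tool call to move; the robot and the scene stay as the last step left them, time stands still between calls to the robot, and variables do not carry over. Pictures are saved under pics/ and viewed, at most 10 in all, crops included, and the job is handed in when it is done.

Besides the shell and the picture viewer there is one more tool, called as name([rows], argument=value, ...), one row to a line, values as JSON. step_arm: Moves the arm, as the interface text tells. Shifts and turns lie within -1 to 1; 1 stands for 60 cm of shift or pi rad of turn. Its arguments: {"type":"object","properties":{"rows":{"type":"array"},"jaw":{"type":"number"},"squeeze":{"type":"number"}},"required":["rows"]}

```bash
mkdir -p pics; ls; python3 - <<'E'
from bench import r, eyes
import cv2,numpy as np
o=r.get_obs(); print({k:np.round(v,4) for k,v in o.items()})
for n in("top","scene"):
    cv2.imwrite(f"pics/{n}0.png",eyes.grab_frame(n)[:,:,::-1])
    c=eyes.camera_info(n); print(n,c)
print(eyes.camera_info("wrist"))
E
```

```text
pics
{'clock': np.float64(0.0), 'joints': array([-1.2801,  0.4778,  0.0224,  1.5565, -0.0115,  1.1093, -0.0831]), 'qvel': array([-0.0008,  0.0015,  0.0002, -0.0016, -0.0005, -0.0003, -0.    ]), 'tau': array([ 1.0000e-04, -5.9645e+01,  1.6080e+00, -2.8120e+01,  1.2400e-02,
        9.2000e-03, -0.0000e+00]), 'tcp_pos': array([0.2619, 0.6215, 0.249 ]), 'orientation': array([-6.2230e-01, -3.0791e+00,  2.8000e-03]), 'contact_force': array([ 0.1405, -0.8317, -0.3435]), 'moment': array([ 0.0283,  0.0374, -0.0149]), 'gripper_force': np.float64(0.0), 'grip_width': np.float64(0.0854)}
top {'mtx': array([[441.29042347,   0.        , 277.36912715],
       [  0.        , 441.29042347, 209.19585471],
       [  0.        ,   0.        ,   1.        ]]), 'k1': 0.043034830264577495, 'extrinsics': array([[ 0.02425161, -0.99107666,  0.13106836,  0.50814647],
       [-0.99968135, -0.02312319,  0.01012468,  0.03335043],
       [-0.00700362, -0.13127213, -0.99132163,  1.24722534],
       [ 0.        ,  0.        ,  0.        ,  1.        ]])}
scene {'mtx': array([[444.81009518,   0.        , 286.12072945]
[... 245 characters left out ...]
.54473245,  0.67242082],
       [ 0.00570855, -0.61634862, -0.78745273,  0.99662876],
       [ 0.        ,  0.        ,  0.        ,  1.        ]])}
{'mtx': array([[308.9113082 ,   0.        , 278.47889829],
       [  0.        , 308.9113082 , 208.73210027],
       [  0.        ,   0.        ,   1.        ]]), 'k1': 0.00773853731898162, 'tool_from_camera': array([[ 2.17722455e-04, -9.62656104e-01, -2.70727127e-01,
         6.87870575e-02],
       [ 9.99999886e-01,  3.24609464e-04, -3.50038258e-04,
         5.48863546e-04],
       [ 4.24847053e-04, -2.70727020e-01,  9.62656065e-01,
        -1.24043771e-01],
       [ 0.00000000e+00,  0.00000000e+00,  0.00000000e+00,
         1.00000000e+00]])}
```

View pics/top0.png

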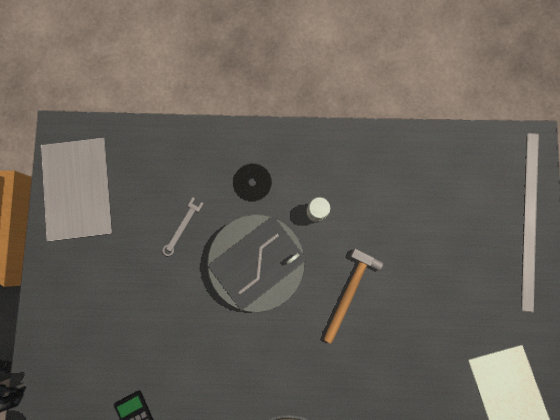

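View pics/scene0.png

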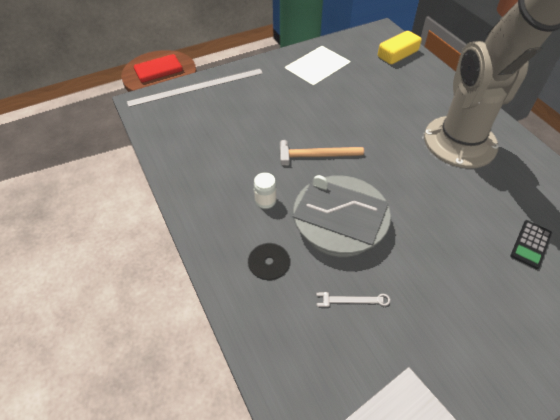

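The top view shows the lug at (292,258) and the bead running from (278,236) through (261,248) and (259,278) to (240,292). The scene view shows the lug at (320,182) and the bead running from (307,205) to (376,208). The tools are all clear of the rest.

```bash
cat > h.py <<'E'
import cv2,numpy as np
from bench import r,eyes
from scipy.spatial.transform import Rotation as R
def cam(n,o=None):
    c=eyes.camera_info(n)
    if n=="wrist":
        T=np.eye(4);T[:3,:3]=R.from_rotvec(o["orientation"]).as_matrix();T[:3,3]=o["tcp_pos"]
        return c["mtx"],c["k1"],T@c["tool_from_camera"]
    return c["mtx"],c["k1"],c["extrinsics"]
def rays(c,uv):
    K,k1,E=c
    p=cv2.undistortPoints(np.float32(uv).reshape(-1,1,2),K,np.array([k1,0,0,0.])).reshape(-1,2)
    return E[:3,3],np.c_[p,np.ones(len(p))]@E[:3,:3].T
def onplane(c,uv,z):
    o,d=rays(c,uv); return (o+d*((z-o[2])/d[:,2])[:,None])[:,:2]
def proj(c,P):
    K,k1,E=c; q=(np.atleast_2d(P)-E[:3,3])@E[:3,:3]
    return cv2.projectPoints(q,np.zeros(3),np.zeros(3),K,np.array([k1,0,0,0.]))[0].reshape(-1,2)
def tri(c1,u1,c2,u2):
    o1,d1=rays(c1,[u1]);o2,d2=rays(c2,[u2]);d1,d2=d1[0],d2[0]
    s=np.linalg.lstsq(np.c_[d1,-d2],o2-o1,rcond=None)[0]
    return (o1+s[0]*d1+o2+s[1]*d2)/2,np.linalg.norm(o1+s[0]*d1-o2-s[1]*d2)
E
python3 - <<'E'
from h import *
for n,b in(("top",(205,212,310,315)),("scene",(290,170,395,250))):
    g=cv2.imread(f"pics/{n}0.png",0); x0,y0,x1,y1=b
    s=g[y0:y1,x0:x1]; m=(s>125).astype(np.uint8)
    k,l,st,ce=cv2.connectedComponentsWithStats(m)
    for i in range(1,k):
        if st[i,4]<8: continue
        ys,xs=np.nonzero(l==i);uv=np.c_[xs+x0,ys+y0]
        print(n,st[i],ce[i]+[x0,y0])
        if st[i,2]>25:
            a=cv2.approxPolyDP(cv2.convexHull(np.int32(uv)),2,True).reshape(-1,2)
            print(a.tolist(), onplane(cam(n),a,.0655).round(3).tolist())
E
```

```text
top [ 34  22  40  60 182] [258.5        263.86263736]
[[277, 234], [258, 279], [239, 293], [260, 247]] [[0.597, 0.045], [0.477, 0.092], [0.44, 0.141], [0.561, 0.089]]
top [83 41 11 10 42] [293.42857143 257.66666667]
scene [ 0  0 15 16 86] [294.29069767 175.40697674]
scene [   1    0  104   74 2420] [343.30454545 196.13884298]
[[394, 219], [382, 237], [374, 243], [294, 215], [291, 203], [311, 174], [322, 170], [357, 170], [393, 204]] [[0.419, 0.191], [0.48, 0.223], [0.508, 0.229], [0.645, 0.059], [0.634, 0.02], [0.534, -0.047], [0.499, -0.046], [0.41, -0.001], [0.391, 0.148]]
scene [69  0  5  4 11] [361.09090909 171.        ]
scene [88  0  6  7 17] [380.35294118 172.64705882]
scene [62 39  5  5  8] [353.875 210.875]
scene [15 43 26 13 86] [316.61627907 219.26744186]
[[330, 225], [309, 220], [305, 213]] [[0.578, 0.13], [0.618, 0.091], [0.617, 0.067]]
scene [62 43  5  5  9] [354.44444444 215.11111111]
scene [ 67  42  24  15 153] [368.75816993 218.90849673]
scene [   0   49   81   31 1090] [327.0266055  237.38623853]
[[370, 246], [364, 249], [327, 249], [298, 238], [290, 222], [297, 219]] [[0.522, 0.232], [0.541, 0.232], [0.623, 0.19], [0.671, 0.128], [0.665, 0.075], [0.645, 0.074]]
scene [71 61 15 12 81] [367.96296296 236.40740741]
scene [ 0 68 13 12 79] [294.56962025 244.26582278]
```

step_arm([
  [0.017,-0.029,0,0,0,0],
  [0.05,-0.085,0,0,0,0],
  [0.084,-0.143,0,0,0,0],
  [0.118,-0.2,0,0,0,0],
  [0.152,-0.257,0,0,0,0],
], jaw=1, squeeze=20)

```text
clock: 0.52
tcp_pos: [0.3538, 0.4659, 0.2495]
orientation: [-0.622, -3.079, 0.001]
contact_force: [1.4, 0.4, -0.6]
grip_width: 0.0257
gripper_force: 0.0
```

step_arm([
  [0.034,-0.057,0,0,0,0],
  [0.068,-0.115,0,0,0,0],
  [0.102,-0.172,0,0,0,0],
  [0.136,-0.23,0,0,0,0],
  [0.17,-0.287,0,0,0,0],
])

```text
clock: 0.93
tcp_pos: [0.4557, 0.2935, 0.2498]
orientation: [-0.622, -3.079, 0.001]
contact_force: [0.6, 0.4, -0.5]
grip_width: 0.0003
gripper_force: 0.0
```

step_arm([
  [0.034,-0.057,0,0,0,0],
  [0.068,-0.115,0,0,0,0],
  [0.102,-0.172,0,0,0,0],
  [0.136,-0.23,0,0,0,0],
  [0.17,-0.287,0,0,0,0],
])

```text
clock: 1.35
tcp_pos: [0.5577, 0.1215, 0.2498]
orientation: [-0.622, -3.079, 0.0]
contact_force: [1.1, 0.3, 1.3]
grip_width: 0.0001
gripper_force: 0.0
```

step_arm([
  [0.025,-0.04,-0.03,0,0,0],
  [0.05,-0.08,-0.06,0,0,0],
  [0.06,-0.1,-0.09,0,0,0],
  [0.06,-0.1,-0.1,0,0,0],
  [0.06,-0.1,-0.1,0,0,0],
])

```text
clock: 1.77
tcp_pos: [0.5919, 0.0627, 0.1879]
orientation: [-0.624, -3.075, 0.003]
contact_force: [-0.7, 1.3, 0.6]
grip_width: -0.0002
gripper_force: 0.0
```

```bash
python3 - <<'E'
from h import *
o=r.get_obs(); im=eyes.grab_frame("wrist"); cv2.imwrite("pics/w1.png",im[:,:,::-1])
np.save("o1.npy",np.r_[o["tcp_pos"],o["orientation"]]); print(o["qvel"].round(3))
P=np.array([[.597,.045,.0655],[.561,.089,.0655],[.477,.092,.0655],[.44,.141,.0655]])
print(proj(cam("wrist",o),P).round(0))
E
```

```text
[-0.032 -0.035 -0.025 -0.027 -0.     0.025 -0.009]
[[261. 222.]
 [294. 162.]
 [254.  53.]
 [297. -34.]]
```

View pics/w1.png

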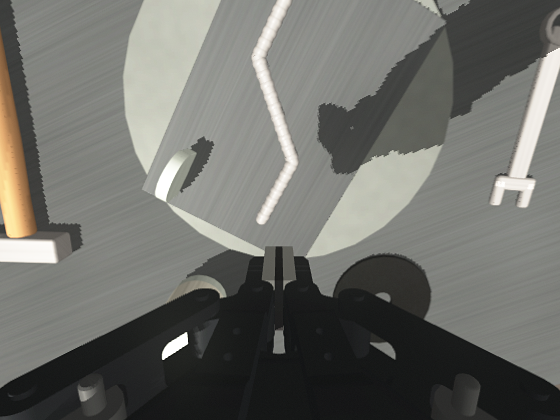

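The wrist view shows the bead's start at (261,221), its first bend at (292,162) and its second bend at (260,56). The lug is at (175,175), and the far end of the bead is cut off at the top. I'll back up and rise for a second view that takes in the whole bead.

step_arm([
  [-0.01,0.005,0.04,0,0,0],
  [-0.03,0.012,0.08,0,0,0],
  [-0.04,0.015,0.09,0,0,0],
  [-0.04,0.015,0.09,0,0,0],
  [-0.04,0.015,0.09,0,0,0],
])

```text
clock: 2.23
tcp_pos: [0.5692, 0.0739, 0.2448]
orientation: [0.618, 3.079, 0.002]
contact_force: [0.2, 0.6, 0.8]
grip_width: 0.0001
gripper_force: 0.0
```

```bash
python3 - <<'E'
from h import *
o=r.get_obs(); im=eyes.grab_frame("wrist"); cv2.imwrite("pics/w2.png",im[:,:,::-1])
np.save("o2.npy",np.r_[o["tcp_pos"],o["orientation"]]); print(o["tcp_pos"],o["qvel"].round(3))
E
```

```text
[0.5691706  0.07389946 0.24479303] [ 0.012  0.031  0.007  0.01   0.001 -0.002  0.003]
```

View pics/w2.png

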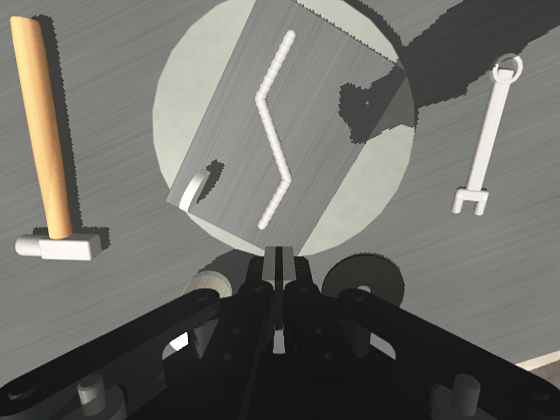

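The second wrist view shows the whole bead: start (262,227), bends (287,180) and (260,99), end (292,33).

```bash
cat > m.py <<'E'
from h import *
def bead(f,box,thr,g0):
    g=cv2.imread(f,0);x0,y0,x1,y1=box
    m=np.zeros_like(g);m[y0:y1,x0:x1]=(g[y0:y1,x0:x1]>thr)
    k,l,st,ce=cv2.connectedComponentsWithStats(m)
    i=1+np.argmax(st[1:,4]);ys,xs=np.nonzero(l==i);uv=np.c_[xs,ys].astype(float)
    P=np.float32(g0)
    for _ in range(8):  # assign to segment, refit lines, intersect
        d=[];t=[]
        for a,b in zip(P[:-1],P[1:]):
            s=np.clip((uv-a)@(b-a)/((b-a)@(b-a)),0,1);d.append(np.linalg.norm(uv-a-s[:,None]*(b-a),axis=1));t.append(s)
        lab=np.argmin(d,0);L=[]
        for j in range(len(P)-1):
            s=t[j];q=uv[(lab==j)&(s>.08)&(s<.92)]
            L.append(cv2.fitLine(np.float32(q),cv2.DIST_L2,0,.01,.01).ravel())
        for j in range(len(L)-1):
            A=np.c_[L[j][:2],-L[j+1][:2]];w=np.linalg.solve(A,L[j+1][2:]-L[j][2:])
            P[j+1]=L[j][2:]+w[0]*L[j][:2]
        for e,j in((0,0),(-1,-1)):
            v=L[j][:2];c=L[j][2:];s=(uv[lab==(j%len(L))]-c)@v
            s0=(P[e]-c)@v;P[e]=c+v*(s.max()if s0>0 else s.min())
    return P,st[i]
E
python3 - <<'E'
from m import *
def cm(i):
    a=np.load(f"o{i}.npy");return cam("wrist",dict(tcp_pos=a[:3],orientation=a[3:]))
p1,s1=bead("pics/w1.png",(235,0,310,232),200,[[261,221],[292,162],[260,56],[285,0]])
p2,s2=bead("pics/w2.png",(245,20,310,236),200,[[262,227],[287,180],[260,99],[292,33]])
pt,s3=bead("pics/top0.png",(230,228,283,300),115,[[277,235],[261,248],[259,278],[240,292]])
print(p1,s1,p2,s2,pt,s3)
for i in range(3): print("w1w2",tri(cm(1),p1[i],cm(2),p2[i]))
for i in range(4): print("top/w2",tri(cam("top"),pt[i],cm(2),p2[i]))
ref=np.array([[-90,-25],[-30,-25],[25,35],[90,35]])/1e3   # bead tips
for n,c,p in(("w1",cm(1),p1),("w2",cm(2),p2),("top",cam("top"),pt)):
    w=onplane(c,p,.0635);print(n,w.round(4).tolist(),"seg",np.linalg.norm(np.diff(w,axis=0),axis=1).round(4))
print("ref",np.linalg.norm(np.diff(ref,axis=0),axis=1))
E
```

```text
[[258.96994   222.98347  ]
 [292.1058    162.673    ]
 [256.46466    56.95385  ]
 [284.25363    -2.2286398]] [ 252    0   45  224 2425] [[260.09424  228.052   ]
 [286.5612   180.09096 ]
 [258.59274   98.32013 ]
 [292.01837   31.009125]] [ 255   31   40  198 1692] [[277.49176 234.33833]
 [260.64462 247.2788 ]
 [257.5665  278.3042 ]
 [238.73665 292.65445]] [239 234  40  60 219]
w1w2 (array([0.6016074 , 0.03956303, 0.04922801]), np.float64(0.0004137213095336378))
w1w2 (array([0.56121497, 0.08724888, 0.06395921]), np.float64(0.0008714737225569524))
w1w2 (array([0.47977396, 0.09242951, 0.06394425]), np.float64(0.0007074451414601393))
top/w2 (array([0.59604121, 0.0432257 , 0.06838006]), np.float64(0.000514738445713014))
top/w2 (array([0.56055767, 0.08727165, 0.06710084]), np.float64(0.0005733513677232793))
top/w2 (array([0.47954029, 0.09267756, 0.06921633]), np.float64(0.0014251165856780242))
top/w2 (array([0.44051003, 0.14148419, 0.06645586]), np.float64(0.00027755560346604766))
w1 [[0.5977, 0.0425], [0.5615, 0.0876], [0.4798, 0.0928], [0.453, 0.1261]] seg [0.0578 0.0819 0.0428]
w2 [[0.5973, 0.0421], [0.561, 0.0869], [0.4796, 0.0921], [0.4398, 0.1417]] seg [0.0576 0.0816 0.0636]
top [[0.5966, 0.0435], [0.5609, 0.0877], [0.4788, 0.0934], [0.4404, 0.1419]] seg [0.0568 0.0822 0.0619]
ref [0.06      0.0813941 0.065    ]
```

```bash
cat > plan.py <<'E'
from h import *
w=np.mean([[[0.5977,.0425],[.5615,.0876],[.4798,.0928],[.4398,.1417]],[[.5973,.0421],[.561,.0869],[.4796,.0921],[.4398,.1417]]],0)
ref=np.array([[-88,-25],[-30,-25],[25,35],[88,35]])/1e3
a=ref-ref.mean(0);b=w-w.mean(0)
Rm=R.align_vectors(np.c_[b,0*b[:,0]],np.c_[a,0*a[:,0]])[0].as_matrix()[:2,:2]
t=w.mean(0)-Rm@ref.mean(0)
W=lambda p:np.atleast_2d(p)/1e3@Rm.T+t
path=W([[-83,-25],[-30,-25],[25,35],[83,35]])
E
python3 - <<'E'
from plan import *
print("yaw",np.degrees(np.arctan2(Rm[1,0],Rm[0,0])),"t",t,"res mm",((ref@Rm.T+t-w)*1e3).round(1).tolist())
print("path",path.round(4).tolist())
lug=W([-80,50])[0];print("lug",lug)
o=r.get_obs();print(o["tcp_pos"],o["contact_force"])
print("shift units",(np.r_[path[0],.0945]-o["tcp_pos"])/.6)
c=cam("top"); print("lug px top (0.1 top)",proj(c,np.r_[lug,.101]))
print("unit seg steps mm",np.diff(path,axis=0)*1e3)
E
```

```text
yaw 128.93765672344838 t [0.52266606 0.09503966] res mm [[-0.1, 0.0], [-0.3, 0.2], [0.0, 0.0], [0.3, -0.2]]
path [[0.5943, 0.0462], [0.561, 0.0874], [0.4797, 0.0925], [0.4433, 0.1376]]
lug [0.5340525  0.00138952]
[0.56902752 0.07335852 0.24394246] [ 0.57879413  0.76010778 -0.8088831 ]
shift units [ 0.04207945 -0.04527818 -0.24907076]
lug px top (0.1 top) [[293.10590501 257.84453755]]
unit seg steps mm [[-33.30914371  41.22500388]
 [-81.23590825   5.07219982]
 [-36.45151576  45.11415519]]
```

step_arm([
  [0.021,-0.0225,-0.05,0,0,0],
  [0.0421,-0.0453,-0.1,0,0,0],
  [0.0421,-0.0453,-0.15,0,0,0],
  [0.0421,-0.0453,-0.2,0,0,0],
  [0.0421,-0.0453,-0.235,0,0,0],
])

```text
clock: 2.7
tcp_pos: [0.5929, 0.0447, 0.099]
orientation: [-0.622, -3.075, 0.003]
contact_force: [-0.7, 0.6, -0.1]
grip_width: -0.0002
gripper_force: 0.0
```

step_arm([
  [0,0,-0.004,0,0,0],
  [0,0,-0.008,0,0,0],
  [0,0,-0.01,0,0,0],
  [0,0,-0.012,0,0,0],
  [0,0,-0.012,0,0,0],
])

```text
clock: 3.12
tcp_pos: [0.5955, 0.0454, 0.097]
orientation: [0.622, 3.077, 0.001]
contact_force: [0.3, 1.2, -0.0]
grip_width: 0.0003
gripper_force: 0.0
```

```bash
python3 - <<'E'
from plan import *
o=r.get_obs();print(o["clock"],o["tcp_pos"],o["contact_force"],o["orientation"])
print("shift units",(np.r_[path[0],.0845]-o["tcp_pos"])/.6)
E
```

```text
3.1167 [0.59547257 0.04542338 0.09704522] [ 0.33894568  1.20310753 -0.00701711] [6.21790279e-01 3.07731059e+00 1.44472083e-03]
shift units [-0.00199564  0.00128039 -0.0209087 ]
```

```bash
cat >> plan.py <<'E'
def avg(n=8):
    A=[]
    for _ in range(n):
        o=r.get_obs();A.append(np.r_[o["tcp_pos"],o["contact_force"]]);eyes.grab_frame("top")
    A=np.array(A);return A.mean(0).round(4),A.std(0).round(4)
E
python3 - <<'E'
from plan import *
print(*avg(12));print(r.get_obs()["clock"])
E
```

```text
[ 0.5949  0.0454  0.0964 -0.1453  0.3515 -0.0777] [3.000e-04 1.000e-04 4.000e-04 5.344e-01 4.237e-01 3.318e-01]
3.7167
```

step_arm([
  [-0.0005,0.0006,-0.005,0,0,0],
  [-0.001,0.0013,-0.009,0,0,0],
  [-0.001,0.0013,-0.012,0,0,0],
  [-0.001,0.0013,-0.014,0,0,0],
  [-0.001,0.0013,-0.015,0,0,0],
])

```text
clock: 4.13
tcp_pos: [0.5938, 0.046, 0.0864]
orientation: [-0.622, -3.079, 0.0]
contact_force: [-0.6, -0.5, 1.2]
grip_width: -0.0001
gripper_force: 0.0
```

step_arm([
  [0,0,-0.0005,0,0,0],
  [0,0,-0.001,0,0,0],
  [0,0,-0.0015,0,0,0],
  [0,0,-0.002,0,0,0],
  [0,0,-0.002,0,0,0],
])

```text
clock: 4.55
tcp_pos: [0.594, 0.0461, 0.0856]
orientation: [0.622, 3.079, 0.0]
contact_force: [1.2, -0.5, -0.3]
grip_width: 0.0001
gripper_force: 0.0
```

```bash
python3 - <<'E'
from plan import *
print(*avg(5))
E
```

```text
[ 0.594   0.0461  0.0856  0.0448 -0.1466  0.3648] [0.     0.     0.     0.7973 0.3041 0.4441]
```

step_arm([
  [0,0,-0.0005,0,0,0],
  [0,0,-0.001,0,0,0],
  [0,0,-0.0015,0,0,0],
  [0,0,-0.002,0,0,0],
  [0,0,-0.002,0,0,0],
])

```text
clock: 5.22
tcp_pos: [0.594, 0.0461, 0.0844]
orientation: [-0.622, -3.079, -0.0]
contact_force: [-0.5, -0.6, 0.5]
grip_width: 0.0002
gripper_force: 0.1
```

```bash
python3 - <<'E'
from plan import *
print(*avg(6))
E
```

```text
[ 0.594   0.046   0.0844 -0.225  -0.2556  0.2288] [0.     0.     0.     0.3918 0.5884 0.3027]
```

Not touching yet; I'll go down 0.6 mm at a time.

step_arm([
  [0,0,-0.0004,0,0,0],
  [0,0,-0.0008,0,0,0],
  [0,0,-0.001,0,0,0],
  [0,0,-0.001,0,0,0],
])

```text
clock: 5.85
tcp_pos: [0.594, 0.0461, 0.084]
orientation: [0.622, 3.079, 0.0]
contact_force: [-0.5, -0.6, 2.8]
grip_width: -0.0001
gripper_force: 1.3
```

```bash
python3 - <<'E'
from plan import *
print(*avg(6))
E
```

```text
[ 0.594   0.0461  0.0839 -0.8377 -0.1074  2.846 ] [0.     0.     0.     0.3019 0.2718 0.2485]
```

Contact: about 2.8 N at TCP z 0.0839 m. I'll run along the first straight at about 16 mm/s.

step_arm([
  [-0.0014,0.0017,0,0,0,0],
  [-0.0028,0.0034,0,0,0,0],
  [-0.0041,0.0052,0,0,0,0],
  [-0.0055,0.0069,0,0,0,0],
  [-0.0069,0.0086,0,0,0,0],
])

```text
clock: 6.57
tcp_pos: [0.5901, 0.0512, 0.084]
orientation: [0.622, 3.079, 0.0]
contact_force: [1.1, -2.2, 3.3]
grip_width: -0.0003
gripper_force: 1.3
```

step_arm([
  [-0.0014,0.0017,0,0,0,0],
  [-0.0028,0.0034,0,0,0,0],
  [-0.0041,0.0052,0,0,0,0],
  [-0.0055,0.0069,0,0,0,0],
  [-0.0069,0.0086,0,0,0,0],
])

```text
clock: 6.98
tcp_pos: [0.5856, 0.0565, 0.0838]
orientation: [0.622, 3.079, 0.0]
contact_force: [1.8, -0.5, 3.1]
grip_width: -0.0
gripper_force: 1.4
```

step_arm([
  [-0.0014,0.0017,0,0,0,0],
  [-0.0028,0.0034,0,0,0,0],
  [-0.0041,0.0052,0,0,0,0],
  [-0.0055,0.0069,0,0,0,0],
  [-0.0069,0.0086,0,0,0,0],
])

```text
clock: 7.4
tcp_pos: [0.5815, 0.0616, 0.0838]
orientation: [-0.622, -3.079, -0.0]
contact_force: [1.0, -0.9, 2.7]
grip_width: -0.0002
gripper_force: 1.4
```

step_arm([
  [-0.0014,0.0017,0,0,0,0],
  [-0.0028,0.0034,0,0,0,0],
  [-0.0041,0.0052,0,0,0,0],
  [-0.0055,0.0069,0,0,0,0],
  [-0.0069,0.0086,0,0,0,0],
])

```text
clock: 7.82
tcp_pos: [0.5773, 0.0668, 0.0838]
orientation: [-0.622, -3.079, -0.0]
contact_force: [1.9, -1.9, 3.6]
grip_width: 0.0001
gripper_force: 1.4
```

step_arm([
  [-0.0014,0.0017,0,0,0,0],
  [-0.0028,0.0034,0,0,0,0],
  [-0.0041,0.0052,0,0,0,0],
  [-0.0055,0.0069,0,0,0,0],
  [-0.0069,0.0086,0,0,0,0],
])

```text
clock: 8.23
tcp_pos: [0.5732, 0.0719, 0.0838]
orientation: [0.622, 3.079, 0.0]
contact_force: [1.1, -1.2, 2.7]
grip_width: -0.0004
gripper_force: 1.4
```

```bash
python3 - <<'E'
from plan import *
cv2.imwrite("pics/s1.png",eyes.grab_frame("scene")[150:260,280:400,::-1].repeat(5,0).repeat(5,1)); print(*avg(2))
E
```

```text
[ 0.573   0.0722  0.0838  1.4183 -1.2266  2.9242] [0.     0.     0.     0.2849 0.2863 0.6172]
```

View pics/s1.png

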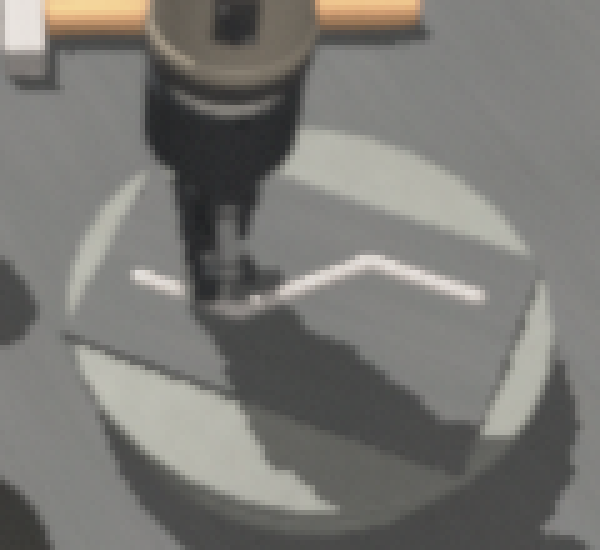

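The scene crop shows the fingertips on the bead near the first bend. The far end of the bead is at about (376,209), where it was before, so the plate has not moved.

step_arm([
  [-0.0013,0.0017,0,0,0,0],
  [-0.0027,0.0034,0,0,0,0],
  [-0.004,0.005,0,0,0,0],
  [-0.0054,0.0067,0,0,0,0],
  [-0.0067,0.0084,0,0,0,0],
])

```text
clock: 8.8
tcp_pos: [0.5692, 0.0769, 0.0838]
orientation: [0.622, 3.079, -0.0]
contact_force: [1.6, -2.0, 2.9]
grip_width: -0.0
gripper_force: 1.4
```

step_arm([
  [-0.0013,0.0017,0,0,0,0],
  [-0.0027,0.0034,0,0,0,0],
  [-0.004,0.005,0,0,0,0],
  [-0.0054,0.0067,0,0,0,0],
  [-0.0067,0.0084,0,0,0,0],
])

```text
clock: 9.22
tcp_pos: [0.5651, 0.082, 0.0838]
orientation: [-0.622, -3.079, -0.0]
contact_force: [0.7, -1.9, 2.1]
grip_width: 0.0001
gripper_force: 1.4
```

step_arm([
  [-0.0013,0.0017,0,0,0,0],
  [-0.0027,0.0034,0,0,0,0],
  [-0.004,0.005,0,0,0,0],
  [-0.0054,0.0067,0,0,0,0],
  [-0.0067,0.0084,0,0,0,0],
])

```text
clock: 9.63
tcp_pos: [0.5611, 0.0871, 0.0838]
orientation: [-0.622, -3.079, -0.0]
contact_force: [0.7, -1.7, 2.4]
grip_width: -0.0
gripper_force: 1.4
```

step_arm([
  [-0.0023,0.0001,0,0,0,0],
  [-0.0045,0.0003,0,0,0,0],
  [-0.0068,0.0004,0,0,0,0],
  [-0.009,0.0006,0,0,0,0],
  [-0.0113,0.0007,0,0,0,0],
])

```text
clock: 10.05
tcp_pos: [0.5544, 0.0877, 0.0839]
orientation: [0.622, 3.079, 0.001]
contact_force: [3.3, 0.5, 2.2]
grip_width: 0.0
gripper_force: 1.3
```

step_arm([
  [-0.0023,0.0001,0,0,0,0],
  [-0.0045,0.0003,0,0,0,0],
  [-0.0068,0.0004,0,0,0,0],
  [-0.009,0.0006,0,0,0,0],
  [-0.0113,0.0007,0,0,0,0],
])

```text
clock: 10.47
tcp_pos: [0.5475, 0.0878, 0.0838]
orientation: [0.622, 3.079, 0.0]
contact_force: [1.2, -0.1, 2.5]
grip_width: -0.0001
gripper_force: 1.3
```

step_arm([
  [-0.0023,0.0001,0,0,0,0],
  [-0.0045,0.0003,0,0,0,0],
  [-0.0068,0.0004,0,0,0,0],
  [-0.009,0.0006,0,0,0,0],
  [-0.0113,0.0007,0,0,0,0],
])

```text
clock: 10.88
tcp_pos: [0.5408, 0.0883, 0.0838]
orientation: [0.622, 3.079, 0.0]
contact_force: [1.9, 0.3, 2.5]
grip_width: 0.0001
gripper_force: 1.4
```

step_arm([
  [-0.0023,0.0001,0,0,0,0],
  [-0.0045,0.0003,0,0,0,0],
  [-0.0068,0.0004,0,0,0,0],
  [-0.009,0.0006,0,0,0,0],
  [-0.0113,0.0007,0,0,0,0],
])

```text
clock: 11.3
tcp_pos: [0.534, 0.0887, 0.0838]
orientation: [0.622, 3.079, 0.0]
contact_force: [2.5, -0.5, 3.3]
grip_width: -0.0003
gripper_force: 1.4
```

step_arm([
  [-0.0023,0.0001,0,0,0,0],
  [-0.0045,0.0003,0,0,0,0],
  [-0.0068,0.0004,0,0,0,0],
  [-0.009,0.0006,0,0,0,0],
  [-0.0113,0.0007,0,0,0,0],
])

```text
clock: 11.72
tcp_pos: [0.5272, 0.0891, 0.0838]
orientation: [-0.622, -3.079, -0.0]
contact_force: [1.4, 0.3, 2.6]
grip_width: 0.0001
gripper_force: 1.3
```

step_arm([
  [-0.0023,0.0002,0,0,0,0],
  [-0.0045,0.0004,0,0,0,0],
  [-0.0068,0.0006,0,0,0,0],
  [-0.009,0.0008,0,0,0,0],
  [-0.0113,0.001,0,0,0,0],
])

```text
clock: 12.13
tcp_pos: [0.5204, 0.0897, 0.0838]
orientation: [0.622, 3.079, 0.0]
contact_force: [1.5, 0.3, 2.1]
grip_width: 0.0002
gripper_force: 1.3
```

step_arm([
  [-0.0023,0.0002,0,0,0,0],
  [-0.0045,0.0004,0,0,0,0],
  [-0.0068,0.0005,0,0,0,0],
  [-0.009,0.0007,0,0,0,0],
  [-0.0113,0.0008,0,0,0,0],
])

```text
clock: 12.55
tcp_pos: [0.5136, 0.0902, 0.0838]
orientation: [0.622, 3.079, 0.0]
contact_force: [2.0, -0.6, 2.4]
grip_width: 0.0001
gripper_force: 1.3
```

step_arm([
  [-0.0023,0.0002,0,0,0,0],
  [-0.0045,0.0004,0,0,0,0],
  [-0.0068,0.0005,0,0,0,0],
  [-0.009,0.0007,0,0,0,0],
  [-0.0113,0.0008,0,0,0,0],
])

```text
clock: 12.97
tcp_pos: [0.5068, 0.0907, 0.0838]
orientation: [-0.622, -3.079, -0.0]
contact_force: [2.5, -0.8, 3.0]
grip_width: 0.0002
gripper_force: 1.3
```

step_arm([
  [-0.0023,0.0002,0,0,0,0],
  [-0.0045,0.0004,0,0,0,0],
  [-0.0068,0.0005,0,0,0,0],
  [-0.009,0.0007,0,0,0,0],
  [-0.0113,0.0008,0,0,0,0],
])

```text
clock: 13.38
tcp_pos: [0.5001, 0.0911, 0.0838]
orientation: [0.622, 3.079, 0.0]
contact_force: [1.2, 0.9, 3.3]
grip_width: -0.0002
gripper_force: 1.3
```

```bash
python3 - <<'E'
from plan import *
cv2.imwrite("pics/s2.png",eyes.grab_frame("scene")[150:260,280:400,::-1].repeat(5,0).repeat(5,1)); print(*avg(2))
E
```

```text
[0.4998 0.0911 0.0838 1.0671 0.2595 2.569 ] [0.     0.     0.     0.1174 0.1036 0.6693]
```

View pics/s2.png

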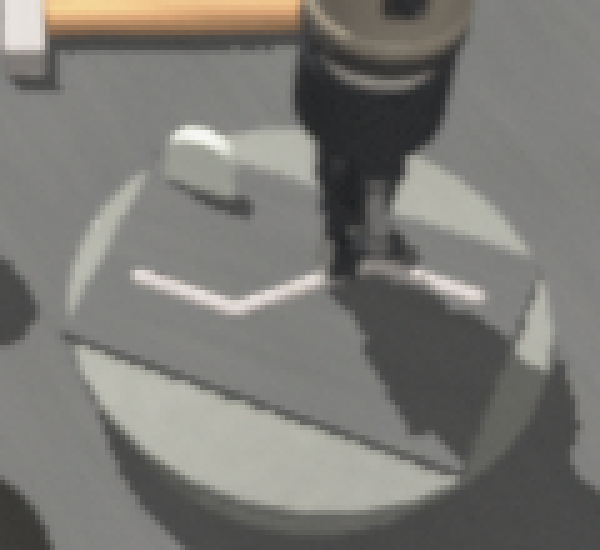

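The plate is unmoved: its left corner is still at crop (65,335) and the bead's ends are in the same places. The fingers are close to the second bend.

step_arm([
  [-0.0022,0.0002,0,0,0,0],
  [-0.0045,0.0004,0,0,0,0],
  [-0.0067,0.0005,0,0,0,0],
  [-0.009,0.0007,0,0,0,0],
  [-0.0112,0.0008,0,0,0,0],
])

```text
clock: 13.95
tcp_pos: [0.4934, 0.0916, 0.0838]
orientation: [0.622, 3.079, 0.0]
contact_force: [2.5, 1.1, 2.3]
grip_width: 0.0001
gripper_force: 1.3
```

step_arm([
  [-0.0022,0.0002,0,0,0,0],
  [-0.0045,0.0004,0,0,0,0],
  [-0.0067,0.0005,0,0,0,0],
  [-0.009,0.0007,0,0,0,0],
  [-0.0112,0.0008,0,0,0,0],
])

```text
clock: 14.37
tcp_pos: [0.4866, 0.0921, 0.0838]
orientation: [0.622, 3.079, 0.0]
contact_force: [1.8, -0.7, 2.0]
grip_width: 0.0001
gripper_force: 1.3
```

step_arm([
  [-0.0022,0.0002,0,0,0,0],
  [-0.0045,0.0004,0,0,0,0],
  [-0.0067,0.0005,0,0,0,0],
  [-0.009,0.0007,0,0,0,0],
  [-0.0112,0.0008,0,0,0,0],
])

```text
clock: 14.78
tcp_pos: [0.4799, 0.0926, 0.0838]
orientation: [-0.622, -3.079, -0.0]
contact_force: [2.3, 0.5, 3.3]
grip_width: -0.0003
gripper_force: 1.3
```

step_arm([
  [-0.0013,0.0017,0,0,0,0],
  [-0.0027,0.0034,0,0,0,0],
  [-0.004,0.005,0,0,0,0],
  [-0.0054,0.0067,0,0,0,0],
  [-0.0067,0.0084,0,0,0,0],
])

```text
clock: 15.2
tcp_pos: [0.4756, 0.0974, 0.0837]
orientation: [-0.622, -3.079, 0.001]
contact_force: [1.3, -2.1, 2.8]
grip_width: 0.0004
gripper_force: 1.4
```

step_arm([
  [-0.0013,0.0017,0,0,0,0],
  [-0.0027,0.0034,0,0,0,0],
  [-0.004,0.005,0,0,0,0],
  [-0.0054,0.0067,0,0,0,0],
  [-0.0067,0.0084,0,0,0,0],
])

```text
clock: 15.62
tcp_pos: [0.4719, 0.1027, 0.0838]
orientation: [0.622, 3.079, 0.0]
contact_force: [1.8, -1.0, 3.2]
grip_width: 0.0003
gripper_force: 1.3
```

step_arm([
  [-0.0014,0.0017,0,0,0,0],
  [-0.0027,0.0033,0,0,0,0],
  [-0.0041,0.005,0,0,0,0],
  [-0.0054,0.0066,0,0,0,0],
  [-0.0068,0.0083,0,0,0,0],
])

```text
clock: 16.03
tcp_pos: [0.4678, 0.1077, 0.0838]
orientation: [-0.622, -3.079, -0.0]
contact_force: [1.3, -1.7, 3.1]
grip_width: 0.0003
gripper_force: 1.3
```

step_arm([
  [-0.0014,0.0017,0,0,0,0],
  [-0.0027,0.0033,0,0,0,0],
  [-0.0041,0.005,0,0,0,0],
  [-0.0054,0.0066,0,0,0,0],
  [-0.0068,0.0083,0,0,0,0],
])

```text
clock: 16.45
tcp_pos: [0.4638, 0.1127, 0.0838]
orientation: [0.622, 3.079, 0.0]
contact_force: [0.9, -1.0, 2.0]
grip_width: 0.0
gripper_force: 1.3
```

step_arm([
  [-0.0014,0.0017,0,0,0,0],
  [-0.0027,0.0033,0,0,0,0],
  [-0.0041,0.005,0,0,0,0],
  [-0.0054,0.0066,0,0,0,0],
  [-0.0068,0.0083,0,0,0,0],
])

```text
clock: 16.87
tcp_pos: [0.4597, 0.1176, 0.0838]
orientation: [-0.622, -3.079, -0.0]
contact_force: [1.0, -1.9, 3.4]
grip_width: -0.0003
gripper_force: 1.3
```

step_arm([
  [-0.0014,0.0017,0,0,0,0],
  [-0.0027,0.0033,0,0,0,0],
  [-0.0041,0.005,0,0,0,0],
  [-0.0054,0.0066,0,0,0,0],
  [-0.0068,0.0083,0,0,0,0],
])

```text
clock: 17.28
tcp_pos: [0.4556, 0.1226, 0.0838]
orientation: [-0.622, -3.079, -0.0]
contact_force: [0.8, -1.7, 2.7]
grip_width: 0.0
gripper_force: 1.3
```

step_arm([
  [-0.0014,0.0017,0,0,0,0],
  [-0.0027,0.0033,0,0,0,0],
  [-0.0041,0.005,0,0,0,0],
  [-0.0054,0.0066,0,0,0,0],
  [-0.0068,0.0083,0,0,0,0],
])

```text
clock: 17.7
tcp_pos: [0.4515, 0.1276, 0.0838]
orientation: [-0.622, -3.079, 0.0]
contact_force: [1.1, -2.2, 1.7]
grip_width: 0.0003
gripper_force: 1.3
```

step_arm([
  [-0.0014,0.0017,0,0,0,0],
  [-0.0027,0.0033,0,0,0,0],
  [-0.0041,0.005,0,0,0,0],
  [-0.0054,0.0066,0,0,0,0],
  [-0.0068,0.0083,0,0,0,0],
])

```text
clock: 18.12
tcp_pos: [0.4474, 0.1326, 0.0838]
orientation: [-0.622, -3.079, -0.0]
contact_force: [0.3, -1.1, 1.9]
grip_width: -0.0003
gripper_force: 1.3
```

step_arm([
  [-0.0014,0.0017,0,0,0,0],
  [-0.0027,0.0033,0,0,0,0],
  [-0.0041,0.005,0,0,0,0],
  [-0.0054,0.0067,0,0,0,0],
  [-0.0068,0.0084,0,0,0,0],
])

```text
clock: 18.53
tcp_pos: [0.4433, 0.1376, 0.0838]
orientation: [-0.622, -3.079, 0.0]
contact_force: [1.8, -1.1, 2.2]
grip_width: 0.0
gripper_force: 1.3
```

step_arm([
  [0,0,0,0,0,0],
  [0,0,0,0,0,0],
  [0,0,0,0,0,0],
])

```text
clock: 18.78
tcp_pos: [0.4432, 0.1378, 0.0838]
orientation: [-0.622, -3.079, -0.0]
contact_force: [0.4, -0.7, 3.4]
grip_width: -0.0002
gripper_force: 1.3
```

step_arm([
  [0,0,0.002,0,0,0],
  [0,0,0.006,0,0,0],
  [0,0,0.02,0,0,0],
  [0,0,0.05,0,0,0],
  [0,0,0.08,0,0,0],
])

```text
clock: 19.2
tcp_pos: [0.4426, 0.1372, 0.1323]
orientation: [-0.622, -3.078, 0.002]
contact_force: [0.3, -0.4, 0.5]
grip_width: -0.0001
gripper_force: 0.0
```

step_arm([
  [0,0,0.03,0,0,0],
  [0,0,0.06,0,0,0],
  [0,0,0.08,0,0,0],
  [0,0,0.08,0,0,0],
  [0,0,0.08,0,0,0],
])

```text
clock: 19.62
tcp_pos: [0.4435, 0.1377, 0.1805]
orientation: [0.622, 3.078, 0.002]
contact_force: [-0.7, 0.5, -0.6]
grip_width: 0.0003
gripper_force: 0.0
```

```bash
python3 - <<'E'
from plan import *
cv2.imwrite("pics/s3.png",eyes.grab_frame("scene")[:,:,::-1]); print(*avg(3))
E
```

```text
[ 0.4429  0.1374  0.1793  0.0346 -0.246  -0.2484] [1.000e-04 1.000e-04 3.000e-04 6.867e-01 3.752e-01 6.754e-01]
```

View pics/s3.png

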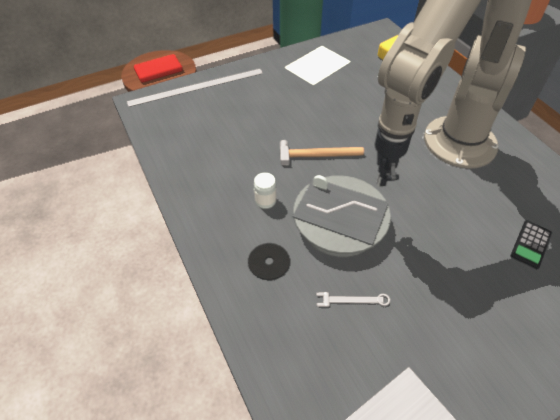

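The fingers are clear of the plate. The plate, with its bead from (307,205) to (376,208), and all the bystanders are where they were.

```bash
python3 -c "
from bench import r
print(r.hand_in())"
```

```text
the job is handed in; nothing more can be done
None
```

I ran the shut fingertips along the whole bead from the lug end through both bends to the far end, at about 2–3.5 N downward and 16 mm/s. I then lifted clear and handed the job in; pictures showed the plate and the other things where they had been.

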